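# Sweep the potato slices off the chopping board into the baking dish

## Robot

A 6-joint arm with a two-finger parallel gripper is mounted at the origin on the work surface. World frame = base frame: x ahead of the robot, y to its left, z up, the work surface at z = 0. Lengths are in m, angles in degrees, forces in N, time in s.
With the tool pointing down it reaches from about 0.25 to 0.725 m from the base axis. Payload 9.7 kg.
Tool frame: the origin (TCP) lies midway between the tips of the shut fingers; the grasp point (between the pads) lies 19 mm behind it (bot.hold_point_z is the distance from the TCP to the grasp point, in m); z points along the fingers, y is the line along which they close (so a half turn about z gives the same grasp; the last joint's range is limited). The gripper opens to 85 mm and grips with 20 to 120 N. Pads are 22 mm wide; open, the fingers measure 114 mm over their backs; the gripper's body (76 mm by 85 mm) begins 54 mm behind the grasp point. The pads swing forward as they close: fully open they stand 13 mm farther back than shut.
Start: joints at [-63.255, 4.979, 10.078, 95.1, 0, 90], TCP at [0.248, -0.491, 0.199] pointing down, gripper open.
Joint ranges: [-179.16, 179.16], [-48.56, 103.87], [-65.8, 70.77], [-126.05, 130.52], [-82.76, 87.17], [-180, 180]. Speed limits (degrees/s): [127.2, 127.2, 147.25, 180, 180, 180].

## Interface

Orientations are given as [roll, pitch, yaw] about the fixed x, y, z axes, in that order (R = Rz(yaw) Ry(pitch) Rx(roll)).
In Python, from workcell import bot gives the robot as it stands.
- The arm moves only by the tool play_rows, never from a script. Its argument "steps" is a list that holds one entry, the list of rows, each a list of 4 numbers: the shift along the tool's x, y, z in m, then the turn about the tool's z in rad. In form: [[[tx, ty, tz, yaw], ...]]. A call has exactly 5 rows; each row shifts and turns the commanded pose from where the row before left it, along the tool's axes as they then stand; what a row does not reach is not made up. A row lasts 1/12 s, in which the tool goes at most 41.7 mm and 7.16 degrees, less where a joint would pass 70% of its speed; a pose out of reach is approached as far as the arm can. A call is refused whole if a number of a shift passes 0.0417 or a number of a turn 0.125, either way. A call with a gripper value outside its range is refused whole. "gripper" is the finger opening in m, from 0 to 0.0854, set as the call begins (left out, the last holds). The fingers move at their own pace and stop on an object; "squeeze" is the grip in N (left out, the last holds). Time passes only in rows, so rows that do not move let the fingers close, or fill a call up. It gives the time, the measured TCP pose, the force, the opening and the grip force at its end, in the units of the state.
- bot.get_obs(): the state, without advancing time (a new reading comes with each control period).
- bot.camera(name): name is "scene" or "top" or "wrist"; returns a dict with "img" (480x640x3 uint8, blue, green, red), "vfov" (degrees; the focal length in pixels is half the picture's height over the tangent of half this angle, whatever the lens; pixels are square), "cx", "cy" (the principal point, pixels), "xyz" and "attitude" of the camera in the world. Camera axes: x right, y down, z forward; pixel columns grow to the right and rows downward; lengths in m; the calibration is good to about 2 mm. A picture is of the moment at which its call begins. There is no depth.
- bot.job_done(): hands the job in; it is judged then, once.
The state is a dict: "time": time; "q": joint angles; "qd": joint speeds; "joint_efforts": joint torques, N m; "ee_pos": TCP position; "tcp_rot": TCP orientation; "wrist_force": force on the tool from outside, world axes, zero at the start; "torque": the same for the moment, N m; "opening": finger opening in m; "grasp_force": force on a finger pad.
Only numpy, scipy, OpenCV 4.12 (cv2) and the standard library are available. Lean on these libraries where they do the work, as an engineer would, in place of code of your own. Each camera call takes 0.05 s, during which the arm holds its last target. There are 200 camera calls.

## Task

With your fingertips, sweep the three round potato slices off the chopping board into the oblong baking dish that stands against the board, without lifting or carrying any of them. Leave the uncut half potato and the salt pot on the board, and leave the dish, the round bowl and everything else where they are.

Things in the scene. Friction and masses are not known exactly. Their poses are not given: they have to be found in the camera images.
- board: chopping board, wood, fixed to the worktop: 320 mm along its x, 260 mm along its y, top 40 mm above the worktop, no rim. Origin: centre of its underside, on the worktop; z up. Its yaw is at most about 0.3 rad. The dish stands against one of its two y edges (+130 mm or -130 mm), the bowl beside the other; which is which varies
- dish: shallow oblong white ceramic baking dish, loose, 0.9 kg, open top: 250 mm along its x (plus a 22 mm lug at each x end), 150 mm along its y, 34 mm high, walls and floor 5 mm. Axes parallel to the board's, middles within 11 mm along x. Its long wall stands 3 to 7 mm from the board's edge, rim 6 mm below the board's top: what is pushed straight over the edge tips in. Origin: centre of its underside
- bowl: round white ceramic bowl, 130 mm across the rim, 60 mm high, loose, empty, at the board's other y edge; bystander. Origin: centre of its underside
- slice_1: potato slice: flat disc, pale with brown skin edge, 42 mm across, 12 mm thick, about 18 g, loose, flat on the board. Origin: centre of its underside at the start (it may turn over in falling). The slices and the half potato lie about 58 mm apart along the board's x, within 35 mm of the board's middle in y: each has its own clear lane to either y edge
- slice_2: potato slice: flat disc, pale with brown skin edge, 42 mm across, 12 mm thick, about 18 g, loose, flat on the board. Origin: centre of its underside at the start (it may turn over in falling). The slices and the half potato lie about 58 mm apart along the board's x, within 35 mm of the board's middle in y: each has its own clear lane to either y edge
- slice_3: potato slice: flat disc, pale with brown skin edge, 42 mm across, 12 mm thick, about 18 g, loose, flat on the board. Origin: centre of its underside at the start (it may turn over in falling). The slices and the half potato lie about 58 mm apart along the board's x, within 35 mm of the board's middle in y: each has its own clear lane to either y edge
- potato_half: uncut half potato standing on its cut face, brown skinned dome 50 mm across, 38 mm high, 60 g, loose, in one of the four lanes among the slices; bystander. Origin: centre of its underside
- salt_pot: small round steel salt pot with a knobbed lid, 36 mm across, 38 mm high with the knob, loose, on the strip of board at its +x edge, about 53 mm beyond the last lane in x; bystander. Origin: centre of its underside
- mug: blue mug, 80 mm across, 90 mm high, loose, on the worktop at the robot's right; bystander. Origin: centre of its underside
- oil: green glass bottle, 60 mm across, 200 mm high, loose, on the worktop at the robot's left; bystander. Origin: centre of its underside

How it is judged (in metres and radians):
At the end, for the whole second after the job is handed in: Each slice's centre is inside the dish (within 120 mm of its centre along its x, 70 mm along its y) and below its 34 mm rim, at rest (under 30 mm/s); the dish, bowl, half potato, salt pot, mug and bottle are within 20 mm of where they stood (x of slice_1 in the frame of dish between -0.12 and 0.12 m and y of slice_1 in the frame of dish between -0.07 and 0.07 m and z of slice_1 in the frame of dish between 0 and 0.034 m and linear speed of each of slice_1, slice_2, slice_3 below 0.03 m/s and x of slice_2 in the frame of dish between -0.12 and 0.12 m and y of slice_2 in the frame of dish between -0.07 and 0.07 m and z of slice_2 in the frame of dish between 0 and 0.034 m and x of slice_3 in the frame of dish between -0.12 and 0.12 m and y of slice_3 in the frame of dish between -0.07 and 0.07 m and z of slice_3 in the frame of dish between 0 and 0.034 m and distance of each of potato_half, salt_pot, dish, bowl, mug, oil from where it was at the start of the episode below 0.02 m); the robot touches nothing.
It fails at once if a slice is lifted or carried (more than 26 mm above the board) (height (world z) of any of slice_1, slice_2, slice_3 above 0.066 m).
It fails at once if the half potato or the salt_pot is shifted by more than 20 mm or tipped (distance of any of potato_half, salt_pot from where it was at the start of the episode above 0.02 m or angle between any of potato_half, salt_pot's own z axis and vertical above 0.3 rad).
It fails at once if the dish or the bowl is shifted by more than 20 mm or tipped (distance of any of dish, bowl from where it was at the start of the episode above 0.02 m or angle between any of dish, bowl's own z axis and vertical above 0.3 rad).
It fails at once if the mug or the bottle is shifted by more than 20 mm or tipped (distance of any of mug, oil from where it was at the start of the episode above 0.02 m or angle between any of mug, oil's own z axis and vertical above 0.3 rad).
It also fails if it takes over 58 s, if anything falls off the work surface, if the arm or the gripper's body presses on something with over 40 N, if the wrist force passes 120 N, or if a joint passes its speed limit or range.

## Working session

There is one attempt and no reset: what is moved stays moved. The work goes in short steps, Python scripts to look and compute and a tool call to move; the robot and the scene stay as the last step left them, time stands still between calls to the robot, and variables do not carry over. Pictures are saved under pics/ and viewed, at most 11 in all, crops included, and the job is handed in when it is done.

Besides the shell and the picture viewer there is one more tool, called after "Emit:" by a JSON object that holds its "name" and its "arguments". play_rows: Moves the arm, as the interface text tells. Its arguments: {"type":"object","properties":{"steps":{"type":"array","items":{"type":"array","items":{"type":"array","items":{"type":"number"}}}},"gripper":{"type":"number"},"squeeze":{"type":"number"}},"required":["steps"]}

```bash
mkdir -p pics
python3 - <<'E'
from workcell import bot
import cv2
for n in("top","scene"):
    c=bot.camera(n);cv2.imwrite(f"pics/{n}0.png",c["img"]);print(n,c["vfov"],c["cx"],c["cy"],c["xyz"],c["attitude"])
o=bot.get_obs();print(o["time"],o["ee_pos"],o["tcp_rot"],o["opening"])
E
```

```text
top 54.32193114449648 323.1586564151656 233.28455162069375 [ 0.48644208 -0.00745378  1.31676926] [-175.33039092    0.48004688  -90.14036593]
scene 55.22001624588946 314.6414786296995 249.57298222678259 [ 1.07452916 -0.64143844  0.63076724] [-124.43307173   -0.86410535   38.49949563]
0.1 [ 0.24739373 -0.49096229  0.1982636 ] [-1.79933837e+02  3.24143180e-03  2.67460386e+01] 0.0855294234404114
```

View pics/top0.png

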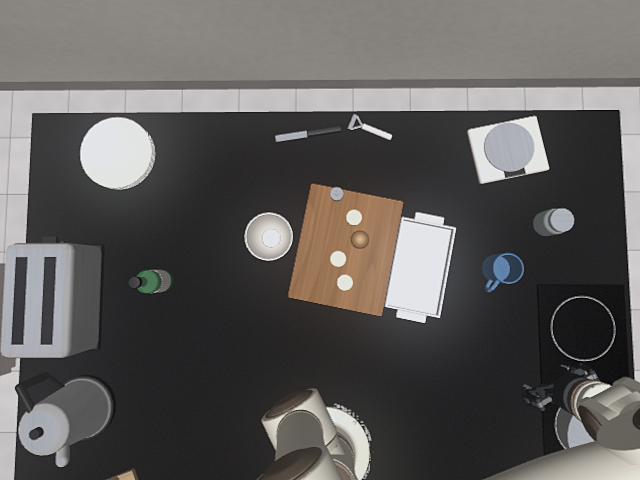

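View pics/scene0.png

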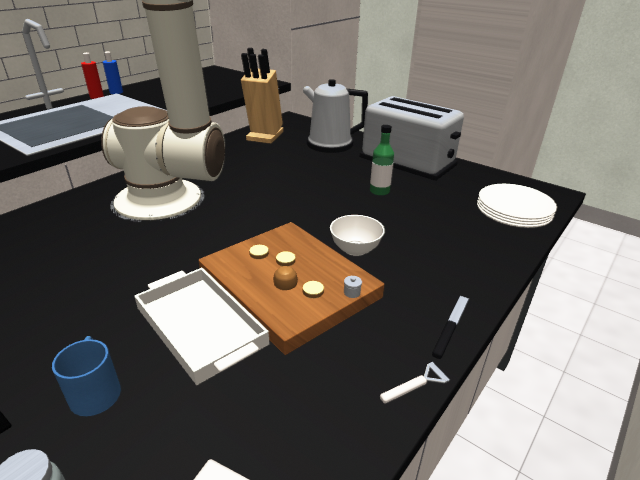

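The top view shows the board near (345,250), yawed about -11°. The dish is on its -y side (420,267) and the bowl on +y. The slices are at about (354,217), (338,259) and (345,283), the half potato at (360,240) and the salt pot at (337,194).

```bash
cat > h.py <<'E'
import cv2,numpy as np
from scipy.spatial.transform import Rotation as R
def ray(c,px,z):
    f=240/np.tan(np.radians(c["vfov"]/2));px=np.atleast_2d(px).astype(float)
    d=np.c_[(px[:,0]-c["cx"])/f,(px[:,1]-c["cy"])/f,np.ones(len(px))]@R.from_euler("xyz",c["attitude"],degrees=True).as_matrix().T
    return c["xyz"]+d*((z-c["xyz"][2])/d[:,2])[:,None]
def blobs(m,lo,hi):
    n,_,s,ce=cv2.connectedComponentsWithStats(m.astype(np.uint8))
    return [(ce[i],s[i,4]) for i in range(1,n) if lo<s[i,4]<hi]
E
python3 - <<'E'
from workcell import bot
from h import *
c=bot.camera("top");im=c["img"];h=cv2.cvtColor(im,cv2.COLOR_BGR2HSV)
H,S,V=[h[...,i].astype(int) for i in range(3)]
roi=np.zeros(H.shape,bool);roi[170:330,280:410]=1
b=(roi&(H<20)&(S>80)&(V>60)).astype(np.uint8)
k=max(cv2.findContours(b,0,1)[0],key=cv2.contourArea);r=cv2.minAreaRect(cv2.convexHull(k))
P=ray(c,cv2.boxPoints(r),.04)[:,:2];print("board px",r);print(P.round(4));print("sides",np.linalg.norm(np.roll(P,-1,0)-P,axis=1).round(4))
C=P.mean(0)
# long sides
e=[P[(i+1)%4]-P[i] for i in range(4)];L=max(e,key=np.linalg.norm);L=L*np.sign(L[0]);yaw=np.arctan2(L[1],L[0]);print("C",C,"yaw",np.degrees(yaw))
M=np.array([[np.cos(yaw),-np.sin(yaw)],[np.sin(yaw),np.cos(yaw)]])
def rep(n,p,z):
    w=ray(c,p,z)[0,:2];print(n,p,"world",w.round(4),"board",((w-C)@M).round(4))
sl=roi&(V>170)&(S>20)&(S<110)
for p,a in blobs(sl,60,400):
    rep("slice? %d"%a,p.round(1),.052)
for q in ((360,240),(337,193)):rep("other",np.array(q),.05)
d=np.zeros(H.shape,bool);d[205:330,380:465]=1
d=(d&(V>120)&(S<40)).astype(np.uint8);k=max(cv2.findContours(d,0,1)[0],key=cv2.contourArea);r=cv2.minAreaRect(k)
for q in cv2.boxPoints(r):rep("dishbox",q,.034)
# second view check
c2=c;c=bot.camera("scene")
for q in ((259,250),(285,257),(313,288)):rep("scene slice",np.array(q),.052)
E
```

```text
board px ((345.5, 248.99998474121094), (96.68525695800781, 117.47356414794922), 11.309932708740234)
[[ 0.4175  0.1026]
 [ 0.7333  0.0401]
 [ 0.6795 -0.2207]
 [ 0.3662 -0.1535]]
sides [0.3219 0.2663 0.3204 0.2611]
C [ 0.54913124 -0.05789687] yaw -11.191565228342313
slice? 117 [382.9 257.4] world [ 0.524  -0.1582] board [-0.0052 -0.1033]
slice? 77 [359.8 238.6] world [ 0.575  -0.0963] board [ 0.0329 -0.0327]
other [360 240] world [ 0.5714 -0.097 ] board [ 0.0294 -0.034 ]
other [337 193] world [ 0.7004 -0.0352] board [0.144  0.0516]
dishbox [382.07123 314.46536] world [ 0.37   -0.1561] board [-0.1567 -0.1311]
dishbox [402.5567  208.62387] world [ 0.6588 -0.2162] board [ 0.1384 -0.134 ]
dishbox [458.5246  219.45639] world [ 0.6283 -0.3695] board [ 0.1381 -0.2903]
dishbox [438.03912 325.29788] world [ 0.3408 -0.3068] board [-0.1561 -0.2846]
scene slice [259 250] world [ 0.4618 -0.0556] board [-0.0861 -0.0147]
scene slice [285 257] world [ 0.524  -0.0389] board [-0.0284  0.0138]
scene slice [313 288] world [ 0.6374 -0.083 ] board [ 0.0914 -0.0075]
```

Scene-view rays give lanes at board x of about -0.086, -0.028 and +0.091, which fit the expected 58 mm spacing. The plan is to turn the tool so its y lies along board x, with the fingers slightly open as a two-point pusher.

Emit:
{"name": "play_rows", "arguments": {"steps": [[[0,0,0,-0.114],[0,0,0,-0.114],[0,0,0,-0.114],[0,0,0,-0.114],[0,0,0,-0.114]]], "gripper": 0.016}}

```text
time: 0.62
ee_pos: [0.2475, -0.4911, 0.1987]
tcp_rot: [-180.0, -0.0, 59.7]
wrist_force: [0.6, -0.6, 0.3]
opening: 0.0254
grasp_force: 0.0
```

Emit:
{"name": "play_rows", "arguments": {"steps": [[[0,0,0,-0.114],[0,0,0,-0.114],[0,0,0,-0.11],[0,0,0,0],[0,0,0,0]]]}}

```text
time: 1.03
ee_pos: [0.2475, -0.4911, 0.1987]
tcp_rot: [-180.0, -0.0, 78.6]
wrist_force: [-1.0, 0.8, 1.0]
opening: 0.0159
grasp_force: 0.0
```

```bash
cat >> h.py <<'E'
C=np.array([.5491,-.0579]);yaw=np.radians(-11.2)
M=np.array([[np.cos(yaw),-np.sin(yaw)],[np.sin(yaw),np.cos(yaw)]])
def tb(w): return ((np.asarray(w)[...,:2]-C)@M).round(4)
E
python3 - <<'E'
from workcell import bot
from h import *
for n,qs in (("top",((354,217),(338,259),(345,283))),("scene",((313,288),(285,257),(259,250)))):
    c=bot.camera(n);h=cv2.cvtColor(c["img"],cv2.COLOR_BGR2HSV)
    for q in qs:
        hh=h[q[1],q[0]].astype(int)
        m=(abs(h.astype(int)-hh).max(2)<45);w=np.zeros(m.shape,bool);w[q[1]-14:q[1]+15,q[0]-16:q[0]+17]=1
        for p,a in blobs(m&w,40,600):print(n,q,hh,p.round(1),a,tb(ray(c,p,.052))[0])
    if n=="top":
        for q,z in(((360,240),.05),((337,193),.07),((269,237),.06)):print(q,tb(ray(c,q,z))[0])
o=bot.get_obs();print(o["ee_pos"],o["tcp_rot"],tb(o["ee_pos"]),o["opening"],o["wrist_force"])
E
```

```text
top (354, 217) [ 35  13 228] [353.6 217. ] 190 [ 0.0875 -0.0052]
top (338, 259) [ 38   9 228] [337.6 258.4] 197 [-0.0312  0.0162]
top (345, 283) [ 34   8 227] [344.5 282.1] 194 [-0.0901 -0.014 ]
(360, 240) [ 0.0294 -0.034 ]
(337, 193) [0.1406 0.0514]
(269, 237) [-0.0103  0.2088]
scene (313, 288) [ 29  49 253] [312.6 287. ] 209 [ 0.0886 -0.006 ]
scene (285, 257) [ 29  49 253] [285.3 256.5] 154 [-0.0294  0.0153]
scene (259, 250) [ 29  49 253] [258.4 249.5] 147 [-0.0885 -0.0145]
[ 0.24748492 -0.49113859  0.19879139] [-1.79993054e+02 -7.16095288e-03  7.85730635e+01] [-0.2117 -0.4836] 0.01585595996335287 [ 0.47080595 -0.1948464   0.00325901]
```

Emit:
{"name": "play_rows", "arguments": {"steps": [[[0.0346,0.0082,0,0],[0.0346,0.0082,0,0],[0.0346,0.0082,0,0],[0.0346,0.0082,0,0],[0.0346,0.0082,0,0]]]}}

```text
time: 1.55
ee_pos: [0.3217, -0.328, 0.1989]
tcp_rot: [180.0, 0.0, 78.6]
wrist_force: [0.4, 0.1, 0.6]
opening: 0.0161
grasp_force: 0.0
```

Emit:
{"name": "play_rows", "arguments": {"steps": [[[0.0346,0.0082,0,0],[0.0346,0.0082,0,0],[0.0346,0.0082,0,0],[0.0346,0.0082,0,0],[0.0346,0.0082,0,0]]]}}

```text
time: 1.97
ee_pos: [0.3956, -0.1661, 0.1991]
tcp_rot: [180.0, 0.0, 78.6]
wrist_force: [0.0, -1.2, 0.0]
opening: 0.0162
grasp_force: 0.0
```

Emit:
{"name": "play_rows", "arguments": {"steps": [[[0.0346,0.0082,0,0],[0.0346,0.0082,0,0],[0.0346,0.0082,0,0],[0.0346,0.0082,0,0],[0.0346,0.0082,0,0]]]}}

```text
time: 2.38
ee_pos: [0.4696, -0.0042, 0.1991]
tcp_rot: [180.0, -0.0, 78.6]
wrist_force: [1.5, -1.3, 0.1]
opening: 0.0156
grasp_force: 0.0
```

Emit:
{"name": "play_rows", "arguments": {"steps": [[[0,0,0.03,0],[0,0,0.03,0],[0,0,0.03,0],[0,0,0.03,0],[0,0,0,0]]]}}

```text
time: 2.8
ee_pos: [0.4661, -0.0059, 0.0733]
tcp_rot: [-179.5, 0.1, 78.7]
wrist_force: [-0.6, 0.3, -0.2]
opening: 0.0161
grasp_force: 0.0
```

Run:
```python
from workcell import bot
from h import *
cv2.imwrite("pics/s1.png",bot.camera("scene")["img"][180:380,130:420].repeat(2,0).repeat(2,1))
o=bot.get_obs();print(o["time"],o["ee_pos"],o["tcp_rot"],tb(o["ee_pos"]),o["opening"])
```

```text
2.85 [ 0.46730103 -0.00594577  0.07667318] [-1.79720182e+02  5.14780280e-02  7.86693440e+01] [-0.0903  0.0351] 0.01591548212579195
```

View pics/s1.png

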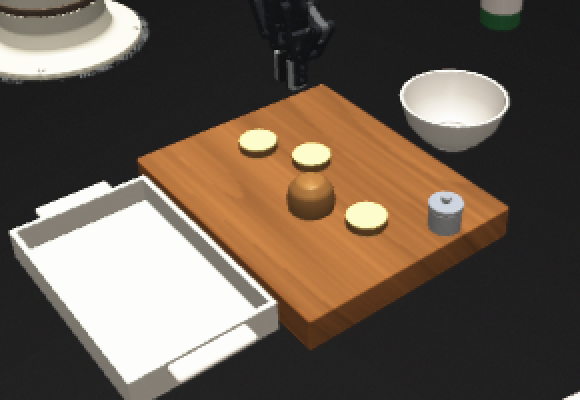

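The arm is where computed: the fingertips, at crop (292,75), are about 37 mm above the board behind the first slice. I'll lower gently.

Emit:
{"name": "play_rows", "arguments": {"steps": [[[0,0,0.01,0],[0,0,0.01,0],[0,0,0.008,0],[0,0,0.004,0],[0,0,0,0]]]}}

```text
time: 3.27
ee_pos: [0.469, -0.0061, 0.0463]
tcp_rot: [-180.0, 0.0, 78.8]
wrist_force: [-0.0, 0.5, -0.3]
opening: 0.0161
grasp_force: 0.0
```

Emit:
{"name": "play_rows", "arguments": {"steps": [[[0,0,0.001,0],[0,0,0,0],[-0.004,0,0,0],[-0.006,0,0,0],[-0.006,0,0,0]]]}}

```text
time: 3.68
ee_pos: [0.4661, -0.0223, 0.0461]
tcp_rot: [180.0, 0.0, 78.8]
wrist_force: [-0.9, -0.5, 0.0]
opening: 0.0155
grasp_force: 0.0
```

Emit:
{"name": "play_rows", "arguments": {"steps": [[[-0.008,0,0,0],[-0.01,0,0,0],[-0.01,0,0,0],[-0.01,0,0,0],[-0.01,0,0,0]]]}}

```text
time: 4.1
ee_pos: [0.4565, -0.0701, 0.0459]
tcp_rot: [180.0, 0.0, 78.7]
wrist_force: [0.2, 0.1, -0.4]
opening: 0.0161
grasp_force: 0.0
```

Emit:
{"name": "play_rows", "arguments": {"steps": [[[-0.01,0,0,0],[-0.01,0,0,0],[-0.01,0,0,0],[-0.01,0,0,0],[-0.01,0,0,0]]]}}

```text
time: 4.52
ee_pos: [0.4468, -0.1189, 0.0458]
tcp_rot: [-180.0, -0.0, 78.8]
wrist_force: [-0.5, 0.8, 0.9]
opening: 0.0158
grasp_force: 0.0
```

Run:
```python
from workcell import bot
from h import *
cv2.imwrite("pics/s2.png",bot.camera("scene")["img"][180:380,130:420].repeat(2,0).repeat(2,1))
o=bot.get_obs();print(o["time"],o["ee_pos"],tb(o["ee_pos"]),o["wrist_force"])
```

```text
4.5667 [ 0.44659631 -0.11997501  0.04586202] [-0.0885 -0.0808] [-0.47800614 -1.16287226 -0.11369976]
```

View pics/s2.png

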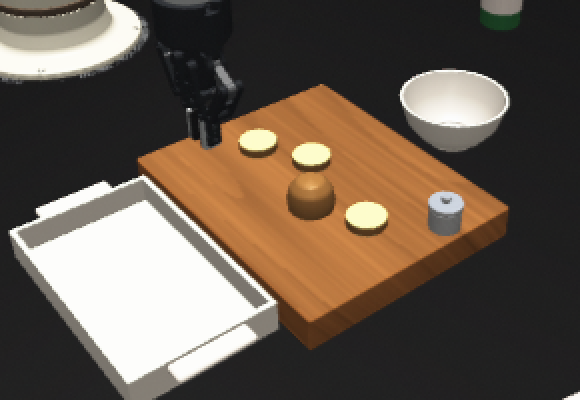

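The slice is still at crop (257,140), so the partly open fingertips passed just over it; they sit higher than the TCP. I'll find the board by touch here, on bare wood.

Emit:
{"name": "play_rows", "arguments": {"steps": [[[0,0,0.001,0],[0,0,0.001,0],[0,0,0.001,0],[0,0,0,0],[0,0,0,0]]]}}

```text
time: 4.98
ee_pos: [0.4471, -0.1174, 0.0428]
tcp_rot: [-180.0, -0.0, 78.8]
wrist_force: [0.2, -0.4, -0.4]
opening: 0.0161
grasp_force: 0.0
```

Emit:
{"name": "play_rows", "arguments": {"steps": [[[0,0,0.001,0],[0,0,0.001,0],[0,0,0.001,0],[0,0,0,0],[0,0,0,0]]]}}

```text
time: 5.4
ee_pos: [0.447, -0.1178, 0.0398]
tcp_rot: [-180.0, -0.0, 78.8]
wrist_force: [0.1, 0.4, 1.0]
opening: 0.0161
grasp_force: 0.0
```

Emit:
{"name": "play_rows", "arguments": {"steps": [[[0,0,0.001,0],[0,0,0.001,0],[0,0,0,0],[0,0,0,0],[0,0,0,0]]]}}

```text
time: 5.82
ee_pos: [0.447, -0.1179, 0.0379]
tcp_rot: [-180.0, -0.0, 78.8]
wrist_force: [-0.2, -0.4, 0.7]
opening: 0.0164
grasp_force: 0.0
```

Emit:
{"name": "play_rows", "arguments": {"steps": [[[0,0,0.001,0],[0,0,0.001,0],[0,0,0,0],[0,0,0,0],[0,0,0,0]]]}}

```text
time: 6.23
ee_pos: [0.447, -0.1179, 0.0359]
tcp_rot: [-180.0, -0.0, 78.8]
wrist_force: [-0.3, -0.2, 0.6]
opening: 0.016
grasp_force: 0.0
```

Emit:
{"name": "play_rows", "arguments": {"steps": [[[0,0,0.001,0],[0,0,0.001,0],[0,0,0,0],[0,0,0,0],[0,0,0,0]]]}}

```text
time: 6.65
ee_pos: [0.447, -0.1178, 0.0339]
tcp_rot: [-180.0, 0.0, 78.8]
wrist_force: [0.4, 0.9, -0.2]
opening: 0.016
grasp_force: 0.0
```

Emit:
{"name": "play_rows", "arguments": {"steps": [[[0,0,0.001,0],[0,0,0.001,0],[0,0,0,0],[0,0,0,0],[0,0,0,0]]]}}

```text
time: 7.07
ee_pos: [0.447, -0.1179, 0.0319]
tcp_rot: [-180.0, -0.0, 78.8]
wrist_force: [0.6, -0.1, 0.3]
opening: 0.0159
grasp_force: 0.0
```

Run:
```python
from workcell import bot
from h import *
c=bot.camera("scene");a=cv2.resize(c["img"][200:320,160:320],None,fx=3,fy=3,interpolation=2)
w=bot.camera("wrist");a2=cv2.resize(w["img"],(480,360))
cv2.imwrite("pics/s3.png",cv2.resize(np.vstack([a,a2]),None,fx=.83,fy=.83))
o=bot.get_obs();print(o["time"],o["ee_pos"],tb(o["ee_pos"]),o["wrist_force"],o["opening"])
f=240/np.tan(np.radians(c["vfov"]/2));v=R.from_euler("xyz",c["attitude"],degrees=True).inv().apply(o["ee_pos"]-c["xyz"]);u=v[:2]/v[2]*f+[c["cx"],c["cy"]];print("tcp px",u,"crop",(u-[160,200])*3*.83)
```

```text
7.1667 [ 0.44704997 -0.117855    0.03189609] [-0.0885 -0.0786] [-0.48626207 -0.48183517 -0.54565082] 0.016320793644573246
tcp px [234.51149862 267.63938435] crop [185.53363155 168.42206702]
```

View pics/s3.png

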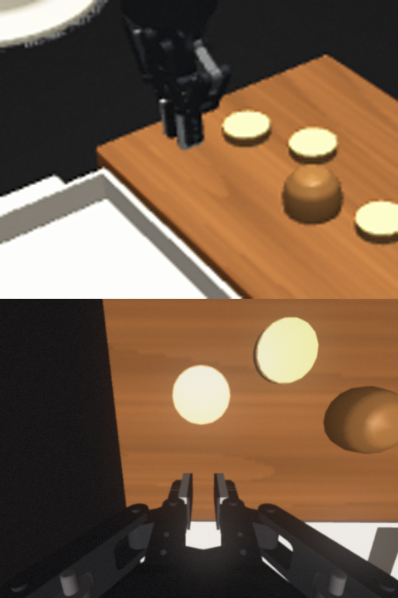

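The tips appear about 10 mm behind the TCP at this opening (seen at (180,147), TCP projects to (185,168)). That fits the missing contact, so TCP z 0.032 puts them 0–5 mm above the board. I'll hop back behind the slice and keep this height.

Emit:
{"name": "play_rows", "arguments": {"steps": [[[0,0,-0.015,0],[0,0,-0.02,0],[0.02,0,0,0],[0.025,0,0,0],[0.025,0,0,0]]]}}

```text
time: 7.58
ee_pos: [0.461, -0.0488, 0.0674]
tcp_rot: [179.9, -0.0, 78.7]
wrist_force: [0.2, 0.3, -0.7]
opening: 0.016
grasp_force: 0.0
```

Emit:
{"name": "play_rows", "arguments": {"steps": [[[0.025,0,0,0],[0.02,0,0,0],[0,0,0.015,0],[0,0,0.012,0],[0,0,0.006,0]]]}}

```text
time: 8.0
ee_pos: [0.4686, -0.005, 0.0321]
tcp_rot: [-179.9, 0.0, 78.8]
wrist_force: [-0.4, 0.6, 0.2]
opening: 0.0161
grasp_force: 0.0
```

Emit:
{"name": "play_rows", "arguments": {"steps": [[[0,0,0.002,0],[0,0,0,0],[-0.005,0,0,0],[-0.008,0,0,0],[-0.008,0,0,0]]]}}

```text
time: 8.42
ee_pos: [0.4655, -0.0266, 0.0325]
tcp_rot: [179.9, 0.0, 78.8]
wrist_force: [0.1, 0.1, 0.3]
opening: 0.0158
grasp_force: 0.0
```

Emit:
{"name": "play_rows", "arguments": {"steps": [[[-0.008,0,0,0],[-0.01,0,0,0],[-0.01,0,0,0],[-0.01,0,0,0],[-0.01,0,0,0]]]}}

```text
time: 8.83
ee_pos: [0.4557, -0.0739, 0.0319]
tcp_rot: [180.0, 0.0, 78.8]
wrist_force: [0.7, -0.6, 0.4]
opening: 0.0162
grasp_force: 0.0
```

Run:
```python
from workcell import bot
from h import *
c=bot.camera("scene");a=cv2.resize(c["img"][200:320,160:320],None,fx=3,fy=3,interpolation=2)
w=bot.camera("wrist");a2=cv2.resize(w["img"],(480,360))
cv2.imwrite("pics/s4.png",cv2.resize(np.vstack([a,a2]),None,fx=.83,fy=.83))
o=bot.get_obs();print(o["time"],o["ee_pos"],tb(o["ee_pos"]),o["wrist_force"],o["opening"])
```

```text
8.9333 [ 0.45567492 -0.07420345  0.03188932] [-0.0885 -0.0341] [-0.17384677  0.14581531  0.62075929] 0.015856058251914183
```

View pics/s4.png

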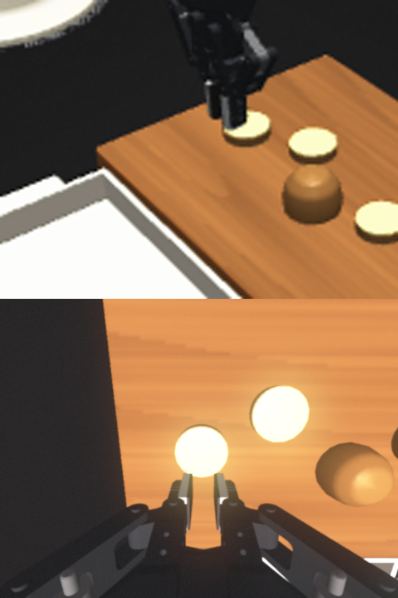

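The slice still hasn't moved and the fingers are over its edge, so the tips are higher than assumed. I'll estimate tip height from the pixel (233,127) before probing further.

Run:
```python
from workcell import bot
from h import *
c=bot.camera("scene");o=bot.get_obs();f=240/np.tan(np.radians(c["vfov"]/2));Rc=R.from_euler("xyz",c["attitude"],degrees=True)
def pj(p):
    v=Rc.inv().apply(np.asarray(p)-c["xyz"]);return (v[:2]/v[2]*f+[c["cx"],c["cy"]]-[160,200])*2.49
print(bot.hold_point_z)
for z in (.032,.042,.052,.062):
    for xb in(.008,.022):
        for yb in (-.011,.011):
            w=C+M@(tb(o["ee_pos"])+[xb,yb]);print(z,xb,yb,pj([*w,z]).round(0))
```

```text
0.0187
0.032 0.008 -0.011 [224. 158.]
0.032 0.008 0.011 [244. 149.]
0.032 0.022 -0.011 [232. 165.]
0.032 0.022 0.011 [253. 156.]
0.042 0.008 -0.011 [223. 149.]
0.042 0.008 0.011 [244. 140.]
0.042 0.022 -0.011 [232. 156.]
0.042 0.022 0.011 [253. 147.]
0.052 0.008 -0.011 [222. 139.]
0.052 0.008 0.011 [243. 130.]
0.052 0.022 -0.011 [231. 147.]
0.052 0.022 0.011 [252. 137.]
0.062 0.008 -0.011 [221. 130.]
0.062 0.008 0.011 [242. 121.]
0.062 0.022 -0.011 [230. 137.]
0.062 0.022 0.011 [251. 128.]
```

Emit:
{"name": "play_rows", "arguments": {"steps": [[[0,0,-0.02,0],[0,0,-0.02,0],[0.02,0,0,0],[0.025,0,0,0],[0.02,0,0,0]]]}}

```text
time: 9.4
ee_pos: [0.4691, -0.0077, 0.0723]
tcp_rot: [180.0, -0.0, 78.7]
wrist_force: [0.6, -0.7, -0.1]
opening: 0.0159
grasp_force: 0.0
```

Emit:
{"name": "play_rows", "arguments": {"steps": [[[0,0,0.015,0],[0,0,0.015,0],[0,0,0.007,0],[0,0,0.003,0],[0,0,0,0]]]}}

```text
time: 9.82
ee_pos: [0.4682, -0.0089, 0.0314]
tcp_rot: [-179.9, 0.0, 78.8]
wrist_force: [-0.4, -0.2, -0.0]
opening: 0.0161
grasp_force: 0.0
```

The image puts the tips some 25 mm above the reported TCP. I'll probe downward gently.

Emit:
{"name": "play_rows", "arguments": {"steps": [[[0,0,0.002,0],[0,0,0.002,0],[0,0,0.002,0],[0,0,0.001,0],[0,0,0.001,0]]]}}

```text
time: 10.23
ee_pos: [0.4687, -0.0091, 0.024]
tcp_rot: [180.0, -0.0, 78.8]
wrist_force: [0.2, -0.3, 1.0]
opening: 0.0159
grasp_force: 0.0
```

Emit:
{"name": "play_rows", "arguments": {"steps": [[[0,0,0.001,0],[0,0,0.001,0],[0,0,0.001,0],[0,0,0,0],[0,0,0,0]]]}}

```text
time: 10.65
ee_pos: [0.4686, -0.009, 0.0208]
tcp_rot: [-180.0, 0.0, 78.8]
wrist_force: [0.5, 1.0, -0.3]
opening: 0.0157
grasp_force: 0.0
```

Emit:
{"name": "play_rows", "arguments": {"steps": [[[0,0,0.001,0],[0,0,0.001,0],[0,0,0.001,0],[0,0,0,0],[0,0,0,0]]]}}

```text
time: 11.07
ee_pos: [0.4686, -0.009, 0.0178]
tcp_rot: [-180.0, 0.0, 78.8]
wrist_force: [0.8, -0.6, 0.6]
opening: 0.0161
grasp_force: 0.0
```

Run:
```python
from workcell import bot
from h import *
c=bot.camera("scene");a=cv2.resize(c["img"][190:290,200:340],None,fx=4,fy=4,interpolation=2)
cv2.imwrite("pics/s5.png",a)
o=bot.get_obs();f=240/np.tan(np.radians(c["vfov"]/2));Rc=R.from_euler("xyz",c["attitude"],degrees=True)
print(o["ee_pos"],tb(o["ee_pos"]),o["wrist_force"])
for z in (.02,.04,.05):
    w=C+M@(tb(o["ee_pos"])+[.015,0]);v=Rc.inv().apply(np.array([*w,z])-c["xyz"]);print(z,((v[:2]/v[2]*f+[c["cx"],c["cy"]]-[200,190])*4).round())
```

```text
[ 0.46863329 -0.00899141  0.01787918] [-0.0884  0.0323] [ 1.14005657  0.29408541 -0.28558601]
0.02 [319. 266.]
0.04 [318. 238.]
0.05 [318. 223.]
```

View pics/s5.png

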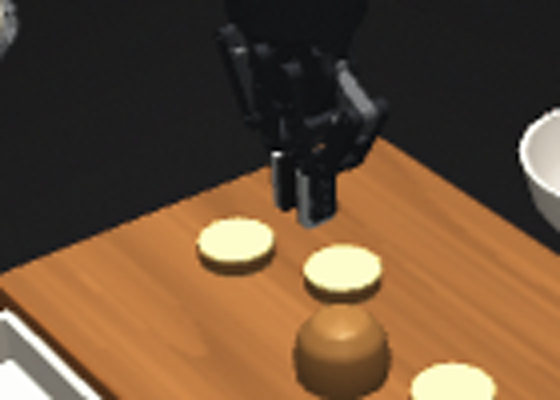

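The near fingertip, at (318,222), sits at about z 0.050, a 30 mm offset from the reported TCP. I'll lower another 6 mm to reach mid-slice height.

Emit:
{"name": "play_rows", "arguments": {"steps": [[[0,0,0.001,0],[0,0,0.001,0],[0,0,0.001,0],[0,0,0,0],[0,0,0,0]]]}}

```text
time: 11.53
ee_pos: [0.4686, -0.009, 0.0148]
tcp_rot: [-180.0, 0.0, 78.8]
wrist_force: [-0.1, 0.0, -0.2]
opening: 0.0156
grasp_force: 0.0
```

Emit:
{"name": "play_rows", "arguments": {"steps": [[[0,0,0.001,0],[0,0,0.001,0],[0,0,0,0],[0,0,0,0],[0,0,0,0]]]}}

```text
time: 11.95
ee_pos: [0.4687, -0.009, 0.0129]
tcp_rot: [180.0, -0.0, 78.8]
wrist_force: [-0.5, 0.6, 0.2]
opening: 0.016
grasp_force: 0.0
```

Emit:
{"name": "play_rows", "arguments": {"steps": [[[0,0,0.001,0],[0,0,0.001,0],[0,0,0,0],[0,0,0,0],[0,0,0,0]]]}}

```text
time: 12.37
ee_pos: [0.4686, -0.009, 0.0109]
tcp_rot: [-180.0, 0.0, 78.8]
wrist_force: [0.5, 0.2, -0.4]
opening: 0.0161
grasp_force: 0.0
```

Emit:
{"name": "play_rows", "arguments": {"steps": [[[-0.006,0,0,0],[-0.008,0,0,0],[-0.008,0,0,0],[-0.008,0,0,0],[-0.008,0,0,0]]]}}

```text
time: 12.78
ee_pos: [0.461, -0.0473, 0.0109]
tcp_rot: [-180.0, 0.0, 78.7]
wrist_force: [-0.3, -0.3, -0.1]
opening: 0.0159
grasp_force: 0.0
```

```bash
cat >> h.py <<'E'
def slices(c):
    h=cv2.cvtColor(c["img"],cv2.COLOR_BGR2HSV).astype(int);H,S,V=h[...,0],h[...,1],h[...,2]
    m=(H>22)&(H<40)&(S>30)&(S<130)&(V>150);m[:180]=0;m[400:]=0;m[:,:130]=0;m[:,420:]=0
    return [(p.round(1),a,tb(ray(c,p,.052))[0]) for p,a in blobs(m,40,600)]
E
python3 - <<'E'
from workcell import bot
from h import *
for s in slices(bot.camera("scene")):print(*s)
o=bot.get_obs();print(tb(o["ee_pos"]),o["ee_pos"][2],o["wrist_force"])
E
```

```text
[158.1 198.6] 359 [-0.4502 -0.0845]
[250.3 253.5] 167 [-0.0867 -0.0372]
[285.2 256.7] 168 [-0.0289  0.0148]
[312.8 287.1] 220 [ 0.0892 -0.0061]
[-0.0885 -0.0077] 0.010917879366898253 [ 0.1210591  -0.34902866 -0.0705555 ]
```

The slice now moves, with its centre 29.5 mm ahead of the TCP as expected. Pushing on over the edge.

Emit:
{"name": "play_rows", "arguments": {"steps": [[[-0.008,0,0,0],[-0.01,0,0,0],[-0.01,0,0,0],[-0.01,0,0,0],[-0.01,0,0,0]]]}}

```text
time: 13.25
ee_pos: [0.4517, -0.0944, 0.0109]
tcp_rot: [180.0, 0.0, 78.8]
wrist_force: [0.5, 0.0, 0.7]
opening: 0.0162
grasp_force: 0.1
```

Emit:
{"name": "play_rows", "arguments": {"steps": [[[-0.01,0,0,0],[-0.01,0,0,0],[-0.01,0,0,0],[-0.01,0,0,0],[-0.01,0,0,0]]]}}

```text
time: 13.67
ee_pos: [0.4419, -0.1434, 0.0109]
tcp_rot: [-180.0, -0.0, 78.8]
wrist_force: [0.1, -0.6, 0.0]
opening: 0.0161
grasp_force: 0.1
```

Emit:
{"name": "play_rows", "arguments": {"steps": [[[-0.01,0,0,0],[-0.01,0,0,0],[-0.01,0,0,0],[-0.01,0,0,0],[-0.006,0,0,0]]]}}

```text
time: 14.08
ee_pos: [0.4329, -0.1887, 0.0109]
tcp_rot: [-180.0, 0.0, 78.7]
wrist_force: [0.7, -0.1, 0.3]
opening: 0.0162
grasp_force: 0.0
```

Run:
```python
from workcell import bot
from h import *
c=bot.camera("scene")
for s in slices(c):print(*s)
o=bot.get_obs();print(tb(o["ee_pos"]),o["ee_pos"][2],o["wrist_force"])
cv2.imwrite("pics/s6.png",cv2.resize(c["img"][180:390,120:420],None,fx=2,fy=2))
```

```text
[150.2 200.7] 234 [-0.4523 -0.1052]
[285.2 256.6] 170 [-0.0291  0.015 ]
[312.8 287.1] 220 [ 0.0892 -0.0061]
[196.  290.5] 191 [-0.0479 -0.1904]
[-0.0885 -0.1513] 0.010865480770164658 [ 0.24985683 -0.98041323 -0.559066  ]
```

View pics/s6.png

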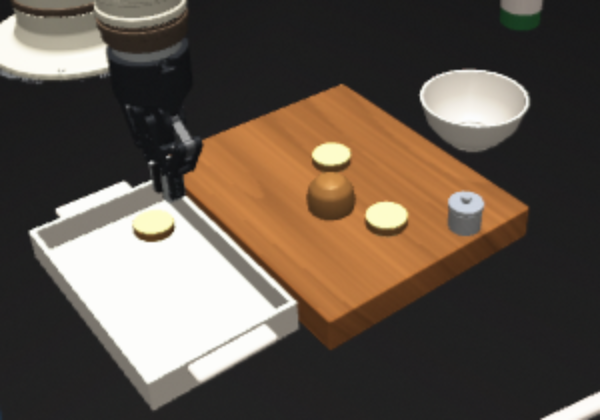

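Slice 1 lies flat in the dish at (153,224), and nothing else has moved. Next is slice 2: lift, hop behind it, lower.

Emit:
{"name": "play_rows", "arguments": {"steps": [[[0,0,-0.025,0],[0,0,-0.025,0],[0.0265,0.0074,0,0],[0.027,0.0074,0,0],[0.027,0.0074,0,0]]]}}

```text
time: 14.55
ee_pos: [0.4713, -0.1123, 0.0615]
tcp_rot: [179.9, -0.0, 78.7]
wrist_force: [0.7, -1.0, -0.3]
opening: 0.0156
grasp_force: 0.0
```

Emit:
{"name": "play_rows", "arguments": {"steps": [[[0.027,0.0074,0,0],[0.027,0.0074,0,0],[0.027,0.0074,0,0],[0.027,0.0074,0,0],[0.0255,0.0074,0,0]]]}}

```text
time: 14.97
ee_pos: [0.5334, 0.0125, 0.0609]
tcp_rot: [180.0, -0.0, 78.8]
wrist_force: [1.6, 0.4, 0.9]
opening: 0.016
grasp_force: 0.0
```

Emit:
{"name": "play_rows", "arguments": {"steps": [[[0,0,0.018,0],[0,0,0.018,0],[0,0,0.008,0],[0,0,0.004,0],[0,0,0.002,0]]]}}

```text
time: 15.38
ee_pos: [0.5326, 0.0107, 0.0105]
tcp_rot: [-180.0, 0.0, 78.8]
wrist_force: [0.1, 0.0, 0.5]
opening: 0.0161
grasp_force: 0.0
```

Emit:
{"name": "play_rows", "arguments": {"steps": [[[0,0,0,0],[-0.006,0,0,0],[-0.008,0,0,0],[-0.01,0,0,0],[-0.01,0,0,0]]]}}

```text
time: 15.8
ee_pos: [0.5264, -0.0236, 0.0115]
tcp_rot: [180.0, -0.0, 78.8]
wrist_force: [-0.2, 1.2, 0.1]
opening: 0.0158
grasp_force: 0.2
```

Run:
```python
from workcell import bot
from h import *
for s in slices(bot.camera("scene")):print(*s)
o=bot.get_obs();print(tb(o["ee_pos"]),o["ee_pos"][2],o["wrist_force"])
```

```text
[157.8 198.6] 352 [-0.4508 -0.085 ]
[279.6 259.8] 174 [-0.0273 -0.0015]
[312.8 287.1] 220 [ 0.0892 -0.0061]
[195.8 291.5] 197 [-0.0455 -0.192 ]
[-0.0291  0.0277] 0.011307205336071345 [ 0.23181858 -1.76913136 -0.26494315]
```

Slice 2 is pushing along in its lane. Need the TCP at y ≈ -0.151, i.e. 0.178 further.

Emit:
{"name": "play_rows", "arguments": {"steps": [[[-0.01,0,0,0],[-0.01,0,0,0],[-0.01,0,0,0],[-0.01,0,0,0],[-0.01,0,0,0]]]}}

```text
time: 16.27
ee_pos: [0.5163, -0.0726, 0.0109]
tcp_rot: [-180.0, 0.0, 78.8]
wrist_force: [0.2, 1.3, 0.6]
opening: 0.0155
grasp_force: 0.2
```

Emit:
{"name": "play_rows", "arguments": {"steps": [[[-0.01,0,0,0],[-0.01,0,0,0],[-0.01,0,0,0],[-0.01,0,0,0],[-0.01,0,0,0]]]}}

```text
time: 16.68
ee_pos: [0.5066, -0.1216, 0.0109]
tcp_rot: [180.0, 0.0, 78.8]
wrist_force: [-0.0, 0.9, 0.4]
opening: 0.0158
grasp_force: 0.2
```

Emit:
{"name": "play_rows", "arguments": {"steps": [[[-0.01,0,0,0],[-0.01,0,0,0],[-0.01,0,0,0],[-0.01,0,0,0],[-0.01,0,0,0]]]}}

```text
time: 17.1
ee_pos: [0.4968, -0.1706, 0.0108]
tcp_rot: [-180.0, 0.0, 78.8]
wrist_force: [1.0, 0.8, 0.1]
opening: 0.016
grasp_force: 0.0
```

Emit:
{"name": "play_rows", "arguments": {"steps": [[[-0.01,0,0,0],[-0.01,0,0,0],[-0.008,0,0,0],[0,0,0,0],[0,0,0,0]]]}}

```text
time: 17.52
ee_pos: [0.4915, -0.1975, 0.0108]
tcp_rot: [-180.0, -0.0, 78.7]
wrist_force: [0.4, 0.7, 0.1]
opening: 0.016
grasp_force: 0.0
```

Run:
```python
from workcell import bot
from h import *
c=bot.camera("scene")
for s in slices(c):print(*s)
o=bot.get_obs();print(tb(o["ee_pos"]),o["ee_pos"][2],o["wrist_force"])
cv2.imwrite("pics/s7.png",cv2.resize(c["img"][180:390,120:420],None,fx=2,fy=2))
```

```text
[156.7 199.1] 332 [-0.4502 -0.0883]
[312.8 287.1] 220 [ 0.0892 -0.0061]
[195.8 291.5] 197 [-0.0455 -0.192 ]
[210.4 305.7] 228 [ 0.0094 -0.1911]
[-0.0294 -0.1477] 0.010809035557788803 [-0.82399802  0.07494026 -0.1524986 ]
```

View pics/s7.png

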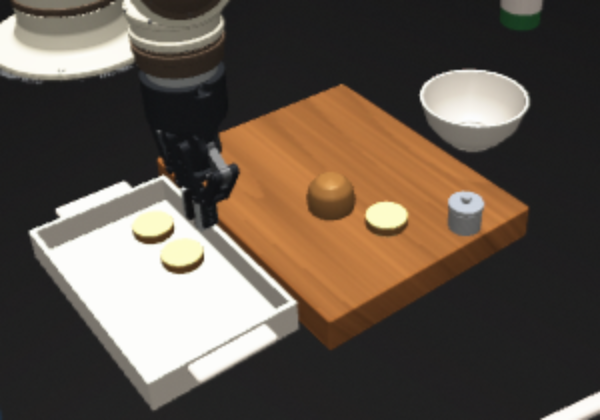

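Slices 1 and 2 are in the dish at (153,226) and (182,254). Next is slice 3: lift high enough to clear the half potato, then drop behind it.

Emit:
{"name": "play_rows", "arguments": {"steps": [[[0,0,-0.035,0],[0,0,-0.035,0],[0.0235,0.0144,0,0],[0.0235,0.0144,0,0],[0.0235,0.0144,0,0]]]}}

```text
time: 17.98
ee_pos: [0.5489, -0.1353, 0.0819]
tcp_rot: [179.9, -0.0, 78.7]
wrist_force: [1.0, -0.2, -0.8]
opening: 0.0163
grasp_force: 0.0
```

Emit:
{"name": "play_rows", "arguments": {"steps": [[[0.0235,0.0144,0,0],[0.0235,0.0144,0,0],[0.0235,0.0144,0,0],[0.0235,0.0144,0,0],[0.0235,0.0144,0,0]]]}}

```text
time: 18.4
ee_pos: [0.642, -0.0332, 0.0808]
tcp_rot: [-180.0, -0.0, 78.8]
wrist_force: [-0.4, -0.8, 0.5]
opening: 0.016
grasp_force: 0.0
```

Emit:
{"name": "play_rows", "arguments": {"steps": [[[0,0,0,0],[0,0,0.01,0],[0,0,0.01,0],[0,0,0.01,0],[0,0,0,0]]]}}

```text
time: 18.82
ee_pos: [0.6393, -0.0357, 0.0476]
tcp_rot: [-179.8, 0.0, 78.7]
wrist_force: [-0.6, -1.1, -0.4]
opening: 0.0162
grasp_force: 0.0
```

Run:
```python
from workcell import bot
from h import *
c=bot.camera("scene")
for s in slices(c):print(*s)
o=bot.get_obs();print(tb(o["ee_pos"]),o["ee_pos"][2],o["wrist_force"])
cv2.imwrite("pics/s8.png",cv2.resize(c["img"][180:390,120:420],None,fx=2,fy=2))
```

```text
[158.6 198.4] 354 [-0.4507 -0.0827]
[312.8 287.1] 220 [ 0.0892 -0.0061]
[195.9 291.5] 198 [-0.0454 -0.192 ]
[210.5 305.8] 227 [ 0.0096 -0.191 ]
[0.0846 0.0394] 0.04898976300815541 [-0.72802447 -0.49755796  0.43671033]
```

View pics/s8.png

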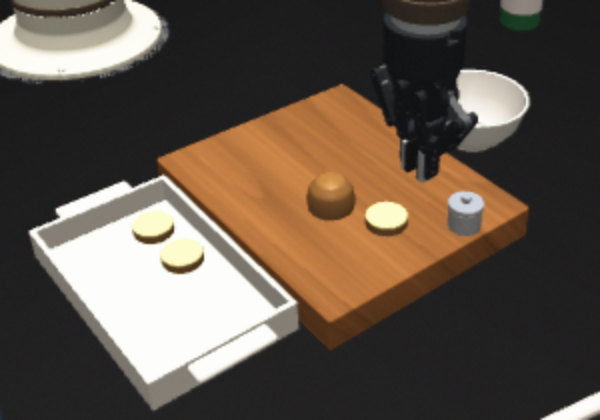

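Fingers are behind slice 3 at (428,178), clear of the salt pot; even lowered, the knuckle stays above and beside the knob at (465,197).

Emit:
{"name": "play_rows", "arguments": {"steps": [[[0,0,0.014,0],[0,0,0.012,0],[0,0,0.008,0],[0,0,0.004,0],[0,0,0.002,0]]]}}

```text
time: 19.28
ee_pos: [0.6407, -0.0353, 0.01]
tcp_rot: [-179.9, 0.0, 78.8]
wrist_force: [-0.5, 0.2, 0.7]
opening: 0.0159
grasp_force: 0.0
```

Emit:
{"name": "play_rows", "arguments": {"steps": [[[0,0,0,0],[-0.006,0,0,0],[-0.008,0,0,0],[-0.01,0,0,0],[-0.01,0,0,0]]]}}

```text
time: 19.7
ee_pos: [0.6347, -0.0696, 0.0114]
tcp_rot: [180.0, 0.0, 78.8]
wrist_force: [0.5, 1.4, 0.5]
opening: 0.0159
grasp_force: 0.2
```

Run:
```python
from workcell import bot
from h import *
for s in slices(bot.camera("scene")):print(*s)
o=bot.get_obs();print(tb(o["ee_pos"]),o["ee_pos"][2],o["wrist_force"])
```

```text
[157.7 198.7] 348 [-0.4507 -0.0854]
[304.6 290.5] 227 [ 0.087  -0.0255]
[195.8 291.5] 197 [-0.0455 -0.192 ]
[210.4 305.7] 228 [ 0.0094 -0.1911]
[0.0861 0.0034] 0.011238605010874134 [ 0.07371828 -1.92686881  0.44129328]
```

Emit:
{"name": "play_rows", "arguments": {"steps": [[[-0.01,0,0,0],[-0.01,0,0,0],[-0.01,0,0,0],[-0.01,0,0,0],[-0.01,0,0,0]]]}}

```text
time: 20.17
ee_pos: [0.6247, -0.1186, 0.0109]
tcp_rot: [180.0, 0.0, 78.8]
wrist_force: [0.3, 0.7, 0.8]
opening: 0.016
grasp_force: 0.2
```

Emit:
{"name": "play_rows", "arguments": {"steps": [[[-0.01,0,0,0],[-0.01,0,0,0],[-0.01,-0.002,0,0],[-0.009,-0.002,0,0],[-0.008,-0.002,0,0]]]}}

```text
time: 20.58
ee_pos: [0.6094, -0.1634, 0.0108]
tcp_rot: [-180.0, 0.0, 78.8]
wrist_force: [0.7, 0.5, -0.0]
opening: 0.0158
grasp_force: 0.2
```

Run:
```python
from workcell import bot
from h import *
for s in slices(bot.camera("scene")):print(*s)
o=bot.get_obs();print(tb(o["ee_pos"]),o["ee_pos"][2],o["wrist_force"])
```

```text
[157.6 199. ] 351 [-0.4491 -0.0863]
[195.8 291.4] 200 [-0.0456 -0.1919]
[210.4 305.7] 230 [ 0.0094 -0.1911]
[262.4 310. ] 264 [ 0.0811 -0.1224]
[ 0.0793 -0.0929] 0.010858930854052519 [ 0.51872043 -1.99493027 -0.12275883]
```

Slice 3 is at x 0.081, clear of the dish's end wall. Pushing it over.

Emit:
{"name": "play_rows", "arguments": {"steps": [[[-0.01,-0.001,0,0],[-0.01,-0.001,0,0],[-0.01,0,0,0],[-0.01,0,0,0],[-0.01,0,0,0]]]}}

```text
time: 21.05
ee_pos: [0.5979, -0.2122, 0.0109]
tcp_rot: [-180.0, 0.0, 78.8]
wrist_force: [-0.3, -0.5, -0.2]
opening: 0.0159
grasp_force: 0.0
```

Emit:
{"name": "play_rows", "arguments": {"steps": [[[-0.005,0,0,0],[0,0,0,0],[0,0,-0.02,0],[0,0,-0.03,0],[0,0,-0.03,0]]]}}

```text
time: 21.47
ee_pos: [0.5965, -0.2155, 0.0908]
tcp_rot: [-179.9, -0.0, 78.8]
wrist_force: [1.0, -0.3, 0.6]
opening: 0.016
grasp_force: 0.0
```

Emit:
{"name": "play_rows", "arguments": {"steps": [[[0,0,-0.03,0],[0,0,-0.03,0],[0,0,0,0],[0,0,0,0],[0,0,0,0]]]}}

```text
time: 21.88
ee_pos: [0.5972, -0.2157, 0.1502]
tcp_rot: [-180.0, -0.0, 78.8]
wrist_force: [0.2, 0.2, -0.5]
opening: 0.0159
grasp_force: 0.0
```

Run:
```python
from workcell import bot
from h import *
c=bot.camera("scene")
for s in slices(c):print(*s,tb(ray(c,s[0],.017))[0])
o=bot.get_obs();print(tb(o["ee_pos"]),o["ee_pos"][2],o["wrist_force"],o["time"])
cv2.imwrite("pics/s9.png",cv2.resize(c["img"][180:430,50:470],None,fx=1.8,fy=1.8))
```

```text
[158.9 198.5] 332 [-0.4497 -0.0824] [-0.5148 -0.0591]
[195.8 291.5] 197 [-0.0455 -0.192 ] [-0.0862 -0.1753]
[210.5 305.8] 226 [ 0.0097 -0.191 ] [-0.0277 -0.1742]
[238.3 335.9] 270 [ 0.1097 -0.1934] [ 0.0783 -0.1766]
[ 0.0775 -0.1455] 0.14953816685639235 [-0.51354411  0.1957382  -0.87591217] 21.9333
```

View pics/s9.png

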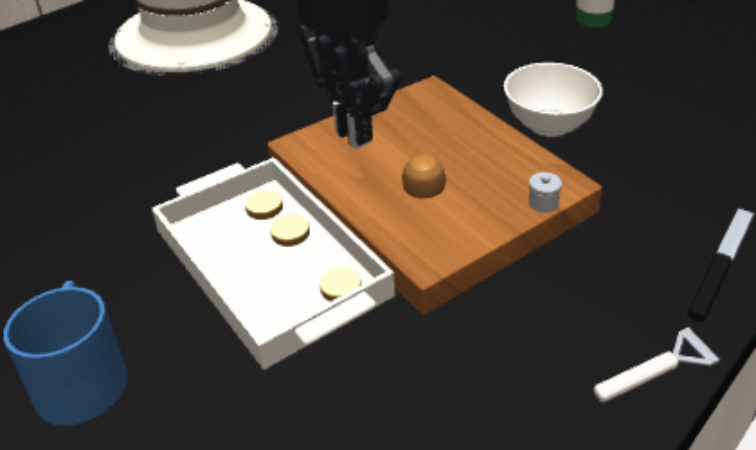

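All three slices lie flat in the dish, at (263,203), (290,229) and (340,282). The bystanders have not moved and the arm is clear.

```bash
python3 -c "
from workcell import bot
print(bot.job_done())"
```

```text
the job is handed in; nothing more can be done
None
```

I swept all three potato slices off the board into the dish and handed the job in at about 22 s of the 58 s allowed; in the last picture they lie flat in the dish and nothing else has visibly moved, though the hand-in returned no verdict.

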